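Set the end play of a bead mandrel between the stocks of a bench lathe

ROBOT

A 6-joint arm with a two-finger parallel gripper is mounted at the origin on a cart in front of the work surface, level with it; the furniture and walls round the work are solid. World frame = base frame: x ahead of the robot, y to its left, z up, the work surface at z = 0. Lengths are in m, angles in degrees, forces in N, time in s.
With the tool pointing down it reaches from about 0.25 to 0.725 m from the base axis. Payload 9.7 kg.
Tool frame: the origin (TCP) lies at the very end of the fingers, on their centre line; the grasp point (between the pads) lies 19 mm behind it (bot.grip_depth is the distance from the TCP to the grasp point, in m); z points along the fingers, y is the direction in which the jaws open and shut (so a half turn about z gives the same grasp; the last joint's range is limited). The gripper opens to 85 mm and grips with 20 to 120 N. Pads are 22 mm wide; open, the fingers measure 114 mm over their backs; the gripper's body (76 mm by 85 mm) begins 54 mm behind the grasp point. The pads swing forward as they close: fully open they stand 13 mm farther back than shut.
Start: joints at [-66.578, 4.979, 10.078, 95.1, 0, 90], TCP at [0.219, -0.505, 0.231] pointing down, gripper open.
Joint ranges: [-179.16, 179.16], [-48.56, 103.87], [-65.8, 70.77], [-126.05, 130.52], [-82.76, 87.17], [-180, 180]. Speed limits (degrees/s): [127.2, 127.2, 147.25, 180, 180, 180].

INTERFACE

Orientations are given as [roll, pitch, yaw] about the fixed x, y, z axes, in that order (R = Rz(yaw) Ry(pitch) Rx(roll)).
In Python, from workcell import bot, viewer gives the robot as it stands.
- The arm moves only by the tool arm_command, never from a script. Its argument "motion" is a list of rows, each a list of 3 entries, a list of its own where there are three numbers: the opening, from 0 (shut) to 1 (fully open), then the shift along the tool's x, y, z in units of 60 mm (1.0 is 60 mm), then the turn, a rotation vector about the tool's x, y, z in units of 6 degrees (1.0 is 6 degrees). A call has 1 to 12 rows; each row shifts and turns the commanded pose from where the row before left it, along the tool's axes as they then stand; what a row does not reach is not made up. A row lasts 1/8 s, in which the tool goes at most 62.5 mm and 10.7 degrees, less where a joint would pass 70% of its speed; a pose out of reach is approached as far as the arm can. A call is refused whole if a number of a shift passes 1 or a number of a turn 1, either way. A call with a gripper value outside its range is refused whole. The fingers move at their own pace and stop on an object; "newtons" is the grip in N (left out, the last holds). Time passes only in rows, so rows that do not move let the fingers close. It gives the time, the measured TCP pose, the force and the opening at its end, in the units of the state.
- bot.get_obs(): the state, without advancing time (a new reading comes with each control period).
- viewer.camera(name): name is "side" or "top"; returns the picture (400x640x3 uint8, blue, green, red); there is no depth.
- viewer.calibration(name): a dict with "fx", "fy", "cx", "cy" (pixels), "T" (4x4, takes a point from camera to world coordinates). Camera axes: x right, y down, z forward; pixel columns grow to the right and rows downward; lengths in m; the calibration is good to about 2 mm. A picture is of the moment at which its call begins. calibration takes no time and is no camera call.
- bot.job_done(): hands the job in, once; it reports no verdict.
The state is a dict: "time": time; "q": joint angles; "qd": joint speeds; "joint_efforts": joint torques, N m; "ee_pos": TCP position; "tcp_rot": TCP orientation; "wrist_force": force on the tool from outside, world axes, zero at the start; "torque": the same for the moment, N m; "opening": finger opening in m.
Only numpy, scipy, OpenCV 4.12 (cv2) and the standard library are available. Lean on these libraries where they do the work, as an engineer would, in place of code of your own. Each camera call takes 0.05 s, during which the arm holds its last target.

TASK

Get the little bead lathe ready for the flame: slide its tailstock gently up against the end of the mandrel rod and on, until the rod is home in the headstock and the slide goes tight (do not force it, the rod bends), then back the tailstock off about 3 mm so that the rod has room to grow in the heat, and press the clamp lever fully down to lock the tailstock there. Leave the rod in the lathe and the other things on the bench where they are.

Things in the scene. Friction and masses are not known exactly. Their poses are not given: they have to be found in the camera images.
- lathe: Small grey bench lathe, fixed to the bench. Origin: on the bench under the middle of the bed. Its y axis runs along the bed towards the headstock (hand wheel end), z up; the tailstock is at the -y end, the clamp lever on the -x side. Bed 345 x 92 mm, its steel way is at height 34 mm; the spindle axis is 60 mm high, the headstock's top 84 mm, a V rest 10 mm to the -y side of the origin.
- tail_grip (a point): Centre of the tailstock's dark wooden grip, an upright block 28 mm (lathe x) by 18 mm (lathe y, the slide direction) by 34 mm high, its top 119 mm above the bench, the tailstock's body 36 mm lower than that. Grasp it from above and slide it along the lathe's y axis. Axes parallel to the lathe's.
- cup_bottom (a point): Middle of the flat bottom of the tailstock's cup: a 15 mm wide, 12 mm deep socket at the front of the quill, 60 mm high, open to lathe +y. The rod's end enters it and bears on this bottom. It lies 43 mm to lathe +y of tail_grip and moves with the tailstock. Axes parallel to the lathe's.
- mandrel_end (a point): Centre of the free end (tailstock side) of the loose mandrel: a steel rod 6 mm thick, 160 mm long, 55 g, with a glass bead on it. It lies in the V rest and in the headstock's bore, along the lathe's y axis, and starts 5 to 22 mm short of home: it slides easily (under 1 N) into the bore until it seats on a hidden stop, whose depth is not known and differs each time. It must not be pressed with more than 15 N.
- tailstock (a joint): How far the tailstock has slid towards the headstock (lathe +y), m, range 0 to 0.10. Free, it drags with about 2 N and stays where it is left; clamped, it holds more.
- clamp (a joint): Angle of the clamp lever, rad: 0 fully up (free), 0.70 fully down on its stop (locked). It starts at 0 to 0.12. It turns about an axis parallel to lathe y, so that its ball end goes down and towards lathe -x. A cam under it presses on the bed over most of the travel, hardest near the end; past that it stays down by itself.
- lever_ball (a point): Centre of the black 19 mm ball at the end of the clamp lever, on the robot's side of the tailstock, 70 mm from the lever's axis, which is 38 mm above the bench. The lever points to lathe -x, 0.95 rad above level when up (ball 95 mm high), 0.25 rad above level when fully down (ball 56 mm high and 27 mm further to lathe -x). Press it down from above with closed fingers; about 10 N does it.
- tweezers: Bystander: steel tweezers 140 mm long, lying in front of the lathe's headstock. Leave them. Origin under the middle.
- graphite_block: Bystander: flat black graphite pad 52 x 82 x 11 mm behind the headstock. Leave it. Origin under the middle.
- dressing_stone: Bystander: pink rubbing stone 22 x 85 x 14 mm to the right of the tailstock. Leave it. Origin under the middle.

How it is judged:
By the outcome, as a careful person would: the job done as asked, in the order asked, and still so for the second after the job is handed in, with the robot touching nothing.
It also fails if it takes over 48 s, if anything falls off the work surface, if the arm or the gripper's body presses on something with over 40 N, if the wrist force passes 120 N, or if a joint passes its speed limit or range.

## Working session

There is one attempt and no reset: what is moved stays moved. The work goes in short steps, Python scripts to look and compute and a tool call to move; the robot and the scene stay as the last step left them, time stands still between calls to the robot, and variables do not carry over. Pictures are saved under pics/ and viewed, and the job is handed in when it is done.

Besides the shell and the picture viewer there is one more tool, called after "Call:" by a JSON object that holds its "op" and its "data", one argument or row to a line. arm_command: Moves the arm, as the interface text tells. Its arguments: {"type":"object","properties":{"motion":{"type":"array"},"newtons":{"type":"number"}},"required":["motion"]}

```bash
mkdir -p pics; ls; python3 - <<'E'
from workcell import bot, viewer
import cv2
for n in ("side","top"):
    cv2.imwrite(f"pics/{n}0.png",viewer.camera(n)); c=viewer.calibration(n); print(n,c)
o=bot.get_obs();print({k:o[k] for k in("time","ee_pos","tcp_rot","wrist_force","opening")})
E
```

```text
pics
side {'fx': 390.52763273634935, 'fy': 390.52763273634935, 'cx': 325.90895834279854, 'cy': 200.8724216760812, 'T': array([[-0.99776119, -0.04859488,  0.0459473 ,  0.45696321],
       [-0.06558798,  0.57674476, -0.81428723,  0.48754009],
       [ 0.01307033, -0.81547779, -0.57864078,  0.66184126],
       [ 0.        ,  0.        ,  0.        ,  1.        ]])}
top {'fx': 380.40045016803793, 'fy': 380.40045016803793, 'cx': 320.15358729926453, 'cy': 206.26351192631725, 'T': array([[-2.07680621e-02, -9.93145568e-01,  1.15024204e-01,
         3.67619697e-01],
       [-9.99784096e-01,  2.05530205e-02, -3.05532999e-03,
        -3.07325239e-01],
       [ 6.70292608e-04, -1.15062823e-01, -9.93357991e-01,
         9.71678348e-01],
       [ 0.00000000e+00,  0.00000000e+00,  0.00000000e+00,
         1.00000000e+00]])}
{'time': 0.1, 'ee_pos': array([ 0.21852726, -0.50447538,  0.23064371]), 'tcp_rot': array([-1.79928755e+02,  5.29143046e-05,  2.34212027e+01]), 'wrist_force': array([0.70801625, 0.24414729, 0.29346219]), 'opening': 0.08520449793841182}
```

View pics/side0.png

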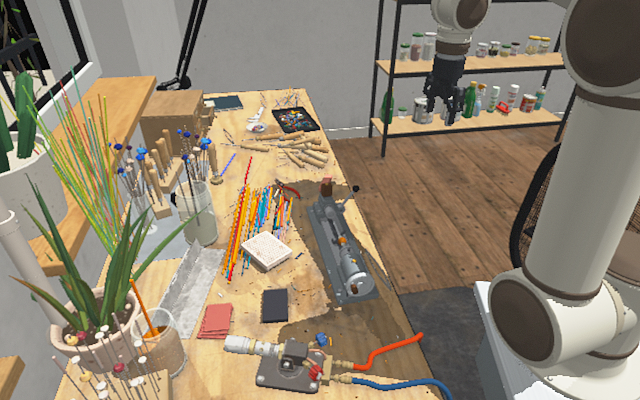

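View pics/top0.png

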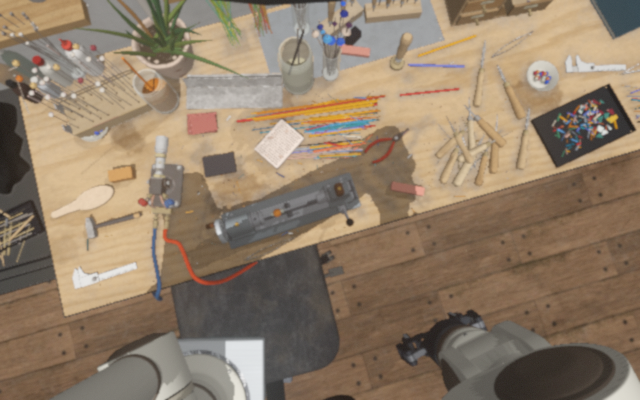

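The side view shows the lathe at about (335,240), with the grip near (326,187) and the lever ball near (355,188). In the top view the grip is near (340,188) and the ball near (349,222). I'll zoom in.

```bash
python3 - <<'E'
import cv2
a=cv2.imread("pics/side0.png")[160:310,280:400]; cv2.imwrite("pics/side0z.png",cv2.resize(a,None,fx=4,fy=4,interpolation=cv2.INTER_CUBIC))
a=cv2.imread("pics/top0.png")[165:255,205:375]; cv2.imwrite("pics/top0z.png",cv2.resize(a,None,fx=4.5,fy=4.5,interpolation=cv2.INTER_CUBIC))
E
```

```text
(no output)
```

View pics/side0z.png

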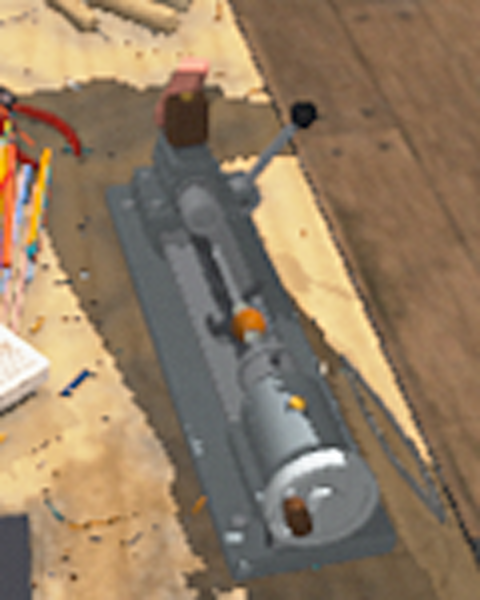

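View pics/top0z.png

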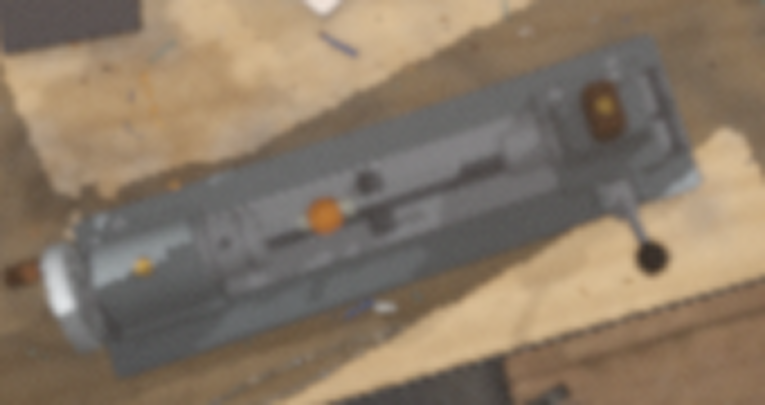

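```bash
cat > h.py <<'E'
import numpy as np, cv2
from workcell import bot, viewer
def ray(n,u,v):
    c=viewer.calibration(n);T=c["T"];d=T[:3,:3]@np.array([(u-c["cx"])/c["fx"],(v-c["cy"])/c["fy"],1]);return T[:3,3],d
def plane(n,u,v,z):
    o,d=ray(n,u,v);return o+d*(z-o[2])/d[2]
def tri(a,b):
    (o1,d1),(o2,d2)=ray("top",*a),ray("side",*b)
    s=np.linalg.lstsq(np.c_[d1,-d2],o2-o1,rcond=None)[0]
    p,q=o1+d1*s[0],o2+d2*s[1];return (p+q)/2,np.linalg.norm(p-q)
def blob(im,mask,box):
    x0,y0,x1,y1=box;m=np.zeros_like(mask);m[y0:y1,x0:x1]=mask[y0:y1,x0:x1]
    n,l,s,c=cv2.connectedComponentsWithStats(m);i=1+np.argmax(s[1:,4]);return c[i],s[i]
E
python3 - <<'E'
from h import *
t=cv2.imread("pics/top0.png");s=cv2.imread("pics/side0.png")
def brown(i):
    h=cv2.cvtColor(i,cv2.COLOR_BGR2HSV);return ((h[...,1]>90)&(h[...,2]<150)&(h[...,0]<20)).astype(np.uint8)
def black(i): return (i.max(2)<60).astype(np.uint8)
def orange(i):
    h=cv2.cvtColor(i,cv2.COLOR_BGR2HSV);return ((h[...,1]>150)&(h[...,2]>150)&(h[...,0]<20)).astype(np.uint8)
gt=blob(t,brown(t),(330,178,352,202));gs=blob(s,brown(s),(318,180,336,200));print(gt,gs)
bt=blob(t,black(t),(340,212,360,232));bs=blob(s,black(s),(346,180,366,196));print(bt,bs)
print("ball",tri(bt[0],bs[0]))
ot=blob(t,orange(t),(270,205,285,220));os=blob(s,orange(s),(334,232,350,250));print(ot,os);print("bead",tri(ot[0],os[0]))
z=lambda u,v:(205+u/4.5,165+v/4.5)
print("grip top",plane("top",*z(604,107),.119), plane("top",*gt[0],.117))
for zz in (0,.034):
  C=np.array([plane("top",*z(*p),zz)[:2] for p in((655,37),(698,182),(122,377))]);print(zz,C,np.linalg.norm(np.diff(C,axis=0),axis=1))
  d=C[2]-C[1];print("yaw of lathe y",np.degrees(np.arctan2(d[1],d[0])))
  print("centre",(C[0]+C[2])/2)
a=plane("top",*z(655,37),.02)-plane("top",*z(170,190),.02);print(np.degrees(np.arctan2(-a[1],-a[0])))
# brown top-handle side
print("gripside", gs[1], plane("side",280+187/4,160+95/4,.119))
E
```

```text
(array([338.57746479, 189.04225352]), array([335, 184,   8,  12,  71], dtype=int32)) (array([326.78894472, 188.30653266]), array([318, 180,  18,  17, 199], dtype=int32))
(array([349.18181818, 221.81818182]), array([348, 220,   4,   4,  11], dtype=int32)) (array([355.29032258, 188.29032258]), array([353, 186,   6,   6,  31], dtype=int32))
ball (array([ 0.43012487, -0.37625842,  0.09356162]), np.float64(0.003152999156311938))
(array([276.72413793, 212.5862069 ]), array([274, 210,   6,   6,  29], dtype=int32)) (array([342.36, 239.28]), array([339, 237,   7,   5,  25], dtype=int32))
bead (array([ 0.45798194, -0.20538177,  0.06220425]), np.float64(0.0036368081548370378))
grip top [ 0.50538508 -0.35402847  0.119     ] [ 0.50513008 -0.35265607  0.117     ]
0 [[ 0.56488651 -0.39106703]
 [ 0.48012744 -0.41311709]
 [ 0.37615021 -0.08463787]] [0.08758027 0.34454298]
yaw of lathe y 107.5647288801133
centre [ 0.47051836 -0.23785245]
0.034 [[ 0.55798394 -0.38813682]
 [ 0.47619068 -0.40941533]
 [ 0.37585172 -0.09242992]] [0.08451575 0.33248707]
yaw of lathe y 107.56472888011328
centre [ 0.46691783 -0.24028337]
106.55346422485533
gripside [318 180  18  17 199] [ 0.50289087 -0.35214864  0.119     ]
```

Call:
{"op": "arm_command", "data": {
  "motion": [
    [1, [0, 0, 0], [0, 0, 1]],
    [1, [0.4, -0.1, 0], [0, 0, 0]],
    [1, [0.6, -0.1, 0], [0, 0, 0]],
    [1, [0.6, -0.1, 0], [0, 0, 0]],
    [1, [0.6, -0.1, 0], [0, 0, 0]],
    [1, [0.6, -0.1, 0], [0, 0, 0]],
    [1, [0.6, -0.1, 0], [0, 0, 0]],
    [1, [0.6, -0.1, 0], [0, 0, 0]],
    [1, [0.6, -0.1, 0], [0, 0, 0]],
    [1, [0.4, -0.1, 0], [0, 0, 0]],
    [1, [0.3, -0.1, 0], [0, 0, 0]],
    [1, [0, 0, 0], [0, 0, 0]]
  ],
  "newtons": 40
}}

```text
time: 1.6
ee_pos: [0.5047, -0.3515, 0.2308]
tcp_rot: [-180.0, 0.0, 17.5]
wrist_force: [-0.3, 0.1, -0.3]
opening: 0.0854
```

Call:
{"op": "arm_command", "data": {
  "motion": [
    [1, [0, 0.02, 0.4], [0, 0, 0]],
    [1, [0, 0, 0.5], [0, 0, 0]],
    [1, [0, 0, 0.5], [0, 0, 0]],
    [1, [0, 0, 0.4], [0, 0, 0]],
    [1, [0, 0, 0.3], [0, 0, 0]],
    [1, [0, 0, 0.22], [0, 0, 0]],
    [1, [0, 0, 0], [0, 0, 0]]
  ]
}}

```text
time: 2.48
ee_pos: [0.504, -0.3533, 0.0914]
tcp_rot: [-179.9, 0.0, 17.4]
wrist_force: [1.0, 0.3, -0.6]
opening: 0.0854
```

```bash
python3 - <<'E'
from h import *
a=viewer.camera("side");cv2.imwrite("pics/s1.png",cv2.resize(a[130:310,270:420],None,fx=3.3,fy=3.3,interpolation=cv2.INTER_CUBIC))
o=bot.get_obs();print(o["ee_pos"],o["wrist_force"])
E
```

```text
[ 0.50438529 -0.3534948   0.09235705] [0.90334273 0.2270389  0.08926993]
```

View pics/s1.png

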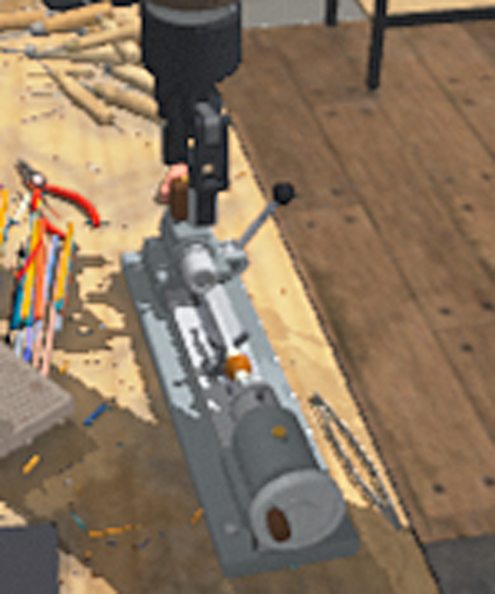

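The open fingers straddle the dark grip (about (180,195) in the crop), and the front finger lines up with it to within about 2 mm. Closing now.

Call:
{"op": "arm_command", "data": {
  "motion": [
    [0, [0, 0, 0], [0, 0, 0]],
    [0, [0, 0, 0], [0, 0, 0]],
    [0, [0, 0, 0], [0, 0, 0]],
    [0, [0, 0, 0], [0, 0, 0]],
    [0, [0, 0, 0], [0, 0, 0]],
    [0, [0, 0, 0], [0, 0, 0]]
  ],
  "newtons": 40
}}

```text
time: 3.28
ee_pos: [0.5045, -0.3534, 0.0924]
tcp_rot: [180.0, -0.0, 17.4]
wrist_force: [-0.7, 0.4, 3.5]
opening: 0.0169
```

Call:
{"op": "arm_command", "data": {
  "motion": [
    [0, [0, -0.02, 0], [0, 0, 0]],
    [0, [0, -0.03, 0], [0, 0, 0]],
    [0, [0, -0.03, 0], [0, 0, 0]],
    [0, [0, -0.02, 0], [0, 0, 0]]
  ]
}}

```text
time: 3.78
ee_pos: [0.5027, -0.3476, 0.0924]
tcp_rot: [180.0, -0.0, 17.4]
wrist_force: [0.8, -1.0, 5.1]
opening: 0.0173
```

```bash
python3 - <<'E'
from h import *
a=viewer.camera("side");t=viewer.camera("top")
o=bot.get_obs();print(o["ee_pos"],o["wrist_force"],o["opening"])
g=o["ee_pos"].copy();y=np.array([-np.sin(np.radians(17.4)),np.cos(np.radians(17.4)),0])
def proj(n,p):
    c=viewer.calibration(n);q=np.linalg.inv(c["T"])@np.r_[p,1];return np.array([c["fx"]*q[0]/q[2]+c["cx"],c["fy"]*q[1]/q[2]+c["cy"]])
k=7
for n,im,(x0,y0,x1,y1) in(("side",a,(300,195,375,275)),("top",t,(255,175,355,225))):
    z=cv2.resize(im[y0:y1,x0:x1],None,fx=k,fy=k,interpolation=cv2.INTER_CUBIC)
    for d in range(50,180,10):
        p=g+y*d/1000;p[2]=.060
        u=(proj(n,p)-[x0,y0]+.5)*k
        cv2.circle(z,tuple(int(v) for v in u),2,(0,255,0) if d%50 else (0,0,255),-1)
    cv2.imwrite(f"pics/{n}2.png",z)
E
```

```text
[ 0.50269502 -0.34751294  0.09239056] [ 0.25872631 -0.48417507  5.7060415 ] 0.017407731898798642
```

View pics/side2.png

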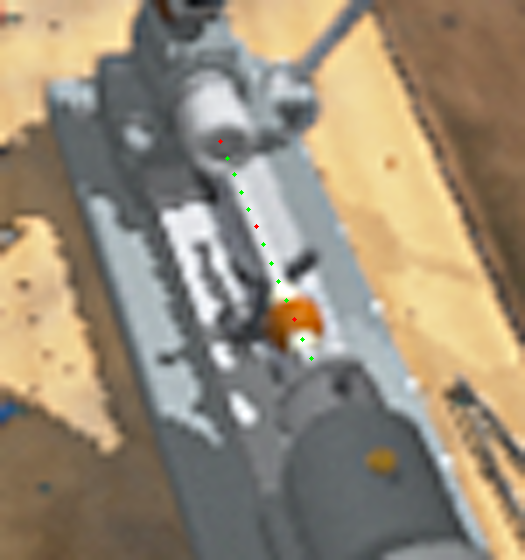

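View pics/top2.png

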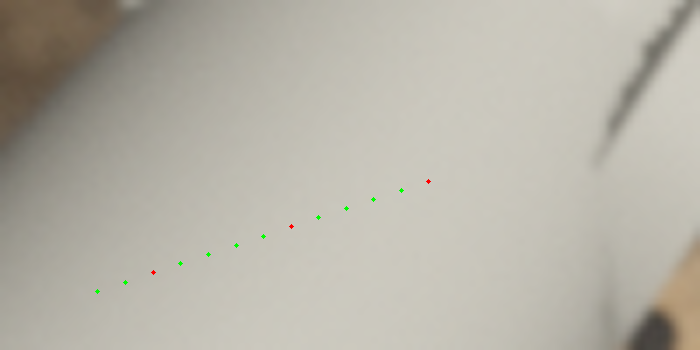

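```bash
cat >> h.py <<'E'
def bead(im):
    w=im[228:252,332:356].astype(float);w=np.clip(w[...,2]-w[...,0]-60,0,None)
    # largest blob only
    n,l,s,c=cv2.connectedComponentsWithStats((w>0).astype(np.uint8));i=1+np.argmax(s[1:,4]);w=w*(l==i)
    Y,X=np.mgrid[:w.shape[0],:w.shape[1]];return np.round([332+(X*w).sum()/w.sum(),228+(Y*w).sum()/w.sum()],2),s[i,4]
def look(name=None):
    a=viewer.camera("side");o=bot.get_obs();y=np.array([-np.sin(np.radians(17.4)),np.cos(np.radians(17.4)),0])
    print("t",round(o["time"],2),"bead",bead(a),"s",round(1000*(o["ee_pos"]-[.5045,-.3534,0])@y,2),"z",o["ee_pos"][2].round(4),"Fy",round(o["wrist_force"]@y,2),"F",o["wrist_force"].round(1),"op",o["opening"].round(4))
    if name: cv2.imwrite(f"pics/{name}.png",a)
    return a
E
python3 - <<'E'
from h import *
print(bead(cv2.imread("pics/side0.png")));look("s3")
E
```

```text
(array([342.13, 239.62]), np.int32(43))Traceback (most recent call last):
  File "<stdin>", line 2, in <module>
  File "h.py", line 21, in look
    print("t",round(o["time"],2),"bead",bead(a),"s",round(1000*(o["ee_pos"]-[.5045,-.3534,0])@y,2),"z",o["ee_pos"][2].round(4),"Fy",round(o["wrist_force"]@y,2),"F",o["wrist_force"].round(1),"op",o["opening"].round(4))
                                                                                                                                                                                                   ^^^^^^^^^^^^^^^^^^
AttributeError: 'float' object has no attribute 'round'
```

Call:
{"op": "arm_command", "data": {
  "motion": [
    [0, [0, -0.02, 0], [0, 0, 0]],
    [0, [0, -0.03, 0], [0, 0, 0]],
    [0, [0, -0.02, 0], [0, 0, 0]],
    [0, [0, 0, 0], [0, 0, 0]]
  ]
}}

```text
time: 4.42
ee_pos: [0.5014, -0.3435, 0.0924]
tcp_rot: [180.0, -0.0, 17.4]
wrist_force: [0.6, -1.3, 5.2]
opening: 0.0173
```

```bash
python3 -c "
from h import *
look('s4')"
```

```text
Traceback (most recent call last):
  File "h.py", line 21, in look
    print("t",round(o["time"],2),"bead",bead(a),"s",round(1000*(o["ee_pos"]-[.5045,-.3534,0])@y,2),"z",o["ee_pos"][2].round(4),"Fy",round(o["wrist_force"]@y,2),"F",o["wrist_force"].round(1),"op",o["opening"].round(4))
                                                                                                                                                                                                   ^^^^^^^^^^^^^^^^^^
AttributeError: 'float' object has no attribute 'round'
```

```bash
sed -i 's/,"op",o\["opening"\].round(4)//' h.py; python3 -c "
from h import *
look('s4')"
```

```text
t 4.53 bead (array([353.38, 232.11]), np.int32(46)) s 10.34 z 0.0924 Fy 1.01 F [-0.   1.1  5.4]
```

```bash
sed -i 's/-60,0,None/-90,0,None/; s/(w>0).astype/(w>0).astype/' h.py; python3 -c "
from h import *
for f in ('side0','s4'): print(bead(cv2.imread(f'pics/{f}.png')))
a=cv2.imread('pics/s4.png');cv2.imwrite('pics/s4z.png',cv2.resize(a[195:275,300:375],None,fx=7,fy=7,interpolation=cv2.INTER_CUBIC))"
```

```text
(array([353.27, 231.44]), np.int32(34))
(array([353.52, 232.44]), np.int32(39))
```

View pics/s4z.png

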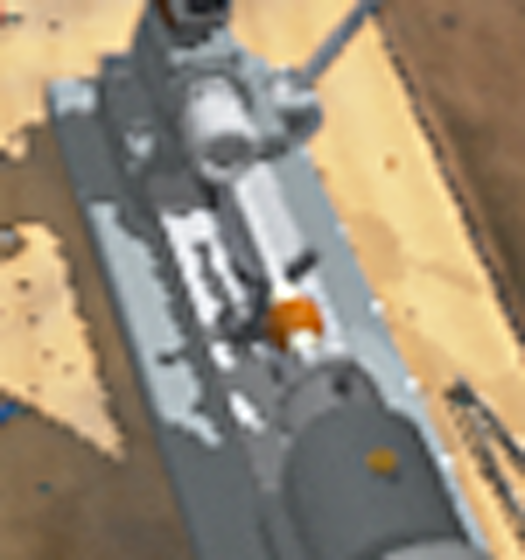

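```bash
sed -i 's/im\[228:252,332:356\]/im[233:256,333:350]/; s/\[332+/[333+/; s/,228+/,233+/' h.py; python3 -c "
from h import *
for f in ('side0','s4'): print(bead(cv2.imread(f'pics/{f}.png')))
a=cv2.imread('pics/s4.png');b=cv2.imread('pics/side0.png');f=lambda i:cv2.resize(i[210:250,322:352],None,fx=13,fy=13,interpolation=cv2.INTER_NEAREST)
cv2.imwrite('pics/s4y.png',np.hstack([f(b),f(a)]))"
```

```text
(array([342.34, 239.48]), np.int32(32))
(array([342.23, 239.57]), np.int32(29))
```

View pics/s4y.png

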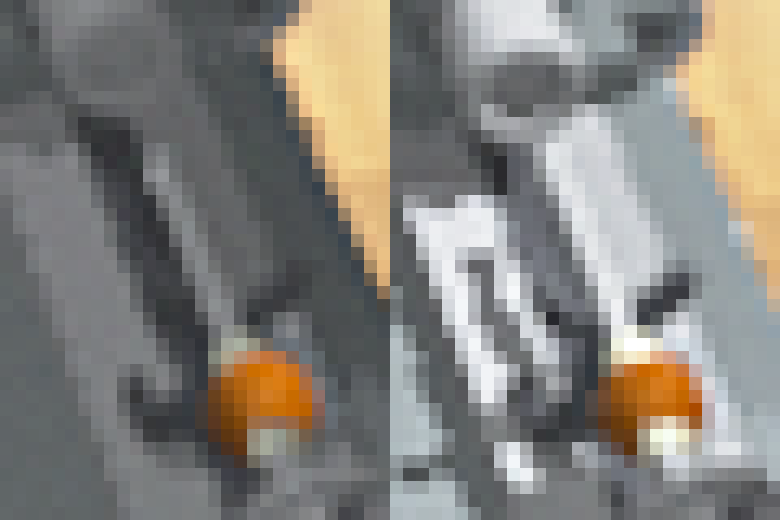

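```bash
python3 -c "
from h import *
y=np.array([-np.sin(np.radians(17.4)),np.cos(np.radians(17.4)),0])
for u,v in((333.5,221.5),(333,220.5),(342.3,239.5)):
  p=plane('side',u,v,.061);d=p-[.5045,-.3534,.061];print(p,1000*d@y, 1000*np.cross(y,d)[2])"
```

```text
[ 0.48015353 -0.27151052  0.061     ] 85.42283374075697 -1.2559158107682717
[ 0.481591   -0.27540015  0.061     ] 81.28133145801047 -1.4644423470486778
[ 0.45629114 -0.20564244  0.061     ] 155.4126396802401 1.8172971059026155
```

The free rod end shows at about pixel (333,221) in the side view. That puts first contact at about 39 mm of slide, and I'm at 10 mm. I'll go to about 32 mm.

Call:
{"op": "arm_command", "data": {
  "motion": [
    [0, [0, -0.03, 0], [0, 0, 0]],
    [0, [0, -0.06, 0], [0, 0, 0]],
    [0, [0, -0.06, 0], [0, 0, 0]],
    [0, [0, -0.06, 0], [0, 0, 0]],
    [0, [0, -0.06, 0], [0, 0, 0]],
    [0, [0, -0.06, 0], [0, 0, 0]],
    [0, [0, -0.03, 0], [0, 0, 0]],
    [0, [0, 0, 0], [0, 0, 0]],
    [0, [0, 0, 0], [0, 0, 0]]
  ]
}}

```text
time: 5.65
ee_pos: [0.495, -0.3227, 0.0924]
tcp_rot: [-180.0, -0.0, 17.4]
wrist_force: [0.6, 0.2, 5.8]
opening: 0.0174
```

```bash
python3 -c "
from h import *
look('s5')"
```

```text
t 5.7 bead (array([342.21, 239.59]), np.int32(29)) s 32.06 z 0.0924 Fy 0.4 F [-0.1  0.4  6.4]
```

Call:
{"op": "arm_command", "data": {
  "motion": [
    [0, [0, -0.02, 0], [0, 0, 0]],
    [0, [0, -0.03, 0], [0, 0, 0]],
    [0, [0, -0.03, 0], [0, 0, 0]]
  ]
}}

```text
time: 6.08
ee_pos: [0.4937, -0.3185, 0.0924]
tcp_rot: [180.0, -0.0, 17.4]
wrist_force: [1.3, -2.0, 5.1]
opening: 0.0175
```

```bash
python3 -c "
from h import *
look('s6')"
```

```text
t 6.12 bead (array([342.23, 239.59]), np.int32(30)) s 36.78 z 0.0924 Fy -0.94 F [ 0. -1.  5.]
```

Call:
{"op": "arm_command", "data": {
  "motion": [
    [0, [0, -0.02, 0], [0, 0, 0]],
    [0, [0, -0.03, 0], [0, 0, 0]],
    [0, [0, -0.02, 0], [0, 0, 0]]
  ]
}}

```text
time: 6.5
ee_pos: [0.4924, -0.3145, 0.0924]
tcp_rot: [180.0, -0.0, 17.4]
wrist_force: [1.0, -1.0, 4.8]
opening: 0.0174
```

```bash
python3 -c "
from h import *
look('s7')"
```

```text
t 6.55 bead (array([342.46, 240.25]), np.int32(32)) s 40.88 z 0.0924 Fy -1.11 F [ 0.1 -1.1  5. ]
```

Call:
{"op": "arm_command", "data": {
  "motion": [
    [0, [0, -0.02, 0], [0, 0, 0]],
    [0, [0, 0, 0], [0, 0, 0]]
  ]
}}

```text
time: 6.8
ee_pos: [0.492, -0.3133, 0.0924]
tcp_rot: [180.0, -0.0, 17.4]
wrist_force: [0.8, -0.5, 5.6]
opening: 0.0175
```

Call:
{"op": "arm_command", "data": {
  "motion": [
    [0, [0, -0.01, 0], [0, 0, 0]],
    [0, [0, -0.005, 0], [0, 0, 0]]
  ]
}}

```text
time: 7.05
ee_pos: [0.4918, -0.3126, 0.0924]
tcp_rot: [180.0, -0.0, 17.4]
wrist_force: [0.8, -1.2, 5.1]
opening: 0.0174
```

Call:
{"op": "arm_command", "data": {
  "motion": [
    [0, [0, -0.01, 0], [0, 0, 0]],
    [0, [0, -0.01, 0], [0, 0, 0]]
  ]
}}

```text
time: 7.3
ee_pos: [0.4915, -0.3114, 0.0924]
tcp_rot: [180.0, -0.0, 17.4]
wrist_force: [1.0, -1.7, 5.3]
opening: 0.0171
```

Call:
{"op": "arm_command", "data": {
  "motion": [
    [0, [0, -0.01, 0], [0, 0, 0]],
    [0, [0, -0.01, 0], [0, 0, 0]]
  ]
}}

```text
time: 7.55
ee_pos: [0.4911, -0.3102, 0.0924]
tcp_rot: [180.0, -0.0, 17.4]
wrist_force: [0.8, -2.0, 5.7]
opening: 0.0172
```

Call:
{"op": "arm_command", "data": {
  "motion": [
    [0, [0, -0.01, 0], [0, 0, 0]],
    [0, [0, -0.01, 0], [0, 0, 0]]
  ]
}}

```text
time: 7.8
ee_pos: [0.4907, -0.3091, 0.0924]
tcp_rot: [180.0, -0.0, 17.4]
wrist_force: [1.7, -1.4, 5.7]
opening: 0.0174
```

Call:
{"op": "arm_command", "data": {
  "motion": [
    [0, [0, -0.01, 0], [0, 0, 0]],
    [0, [0, -0.01, 0], [0, 0, 0]]
  ]
}}

```text
time: 8.05
ee_pos: [0.4904, -0.308, 0.0924]
tcp_rot: [180.0, -0.0, 17.4]
wrist_force: [1.0, -1.5, 4.3]
opening: 0.0173
```

Call:
{"op": "arm_command", "data": {
  "motion": [
    [0, [0, -0.01, 0], [0, 0, 0]],
    [0, [0, -0.01, 0], [0, 0, 0]]
  ]
}}

```text
time: 8.3
ee_pos: [0.49, -0.3068, 0.0924]
tcp_rot: [180.0, -0.0, 17.4]
wrist_force: [0.5, -1.7, 4.4]
opening: 0.0172
```

Call:
{"op": "arm_command", "data": {
  "motion": [
    [0, [0, -0.01, 0], [0, 0, 0]],
    [0, [0, -0.01, 0], [0, 0, 0]]
  ]
}}

```text
time: 8.55
ee_pos: [0.4896, -0.3057, 0.0924]
tcp_rot: [180.0, -0.0, 17.4]
wrist_force: [0.3, -1.6, 4.9]
opening: 0.0178
```

Call:
{"op": "arm_command", "data": {
  "motion": [
    [0, [0, -0.01, 0], [0, 0, 0]],
    [0, [0, -0.01, 0], [0, 0, 0]]
  ]
}}

```text
time: 8.8
ee_pos: [0.4893, -0.3045, 0.0924]
tcp_rot: [180.0, -0.0, 17.4]
wrist_force: [1.1, -2.2, 4.9]
opening: 0.0175
```

Call:
{"op": "arm_command", "data": {
  "motion": [
    [0, [0, -0.01, 0], [0, 0, 0]],
    [0, [0, -0.01, 0], [0, 0, 0]]
  ]
}}

```text
time: 9.05
ee_pos: [0.4889, -0.3034, 0.0924]
tcp_rot: [180.0, -0.0, 17.4]
wrist_force: [1.1, -1.4, 4.2]
opening: 0.0173
```

Call:
{"op": "arm_command", "data": {
  "motion": [
    [0, [0, -0.01, 0], [0, 0, 0]],
    [0, [0, -0.01, 0], [0, 0, 0]]
  ]
}}

```text
time: 9.3
ee_pos: [0.4886, -0.3022, 0.0924]
tcp_rot: [180.0, -0.0, 17.4]
wrist_force: [1.5, -1.9, 5.0]
opening: 0.0173
```

Call:
{"op": "arm_command", "data": {
  "motion": [
    [0, [0, -0.01, 0], [0, 0, 0]],
    [0, [0, -0.01, 0], [0, 0, 0]]
  ]
}}

```text
time: 9.55
ee_pos: [0.4882, -0.3011, 0.0924]
tcp_rot: [180.0, -0.0, 17.4]
wrist_force: [1.9, -1.4, 5.0]
opening: 0.0173
```

Call:
{"op": "arm_command", "data": {
  "motion": [
    [0, [0, -0.01, 0], [0, 0, 0]],
    [0, [0, -0.01, 0], [0, 0, 0]]
  ]
}}

```text
time: 9.8
ee_pos: [0.4879, -0.2999, 0.0924]
tcp_rot: [180.0, -0.0, 17.4]
wrist_force: [0.4, -1.8, 5.3]
opening: 0.0172
```

Call:
{"op": "arm_command", "data": {
  "motion": [
    [0, [0, -0.01, 0], [0, 0, 0]],
    [0, [0, -0.01, 0], [0, 0, 0]]
  ]
}}

```text
time: 10.05
ee_pos: [0.4875, -0.2988, 0.0924]
tcp_rot: [180.0, -0.0, 17.4]
wrist_force: [1.6, -1.7, 5.7]
opening: 0.0172
```

```bash
python3 -c "
from h import *
look('s8')"
```

```text
t 10.1 bead (array([343.8 , 244.04]), np.int32(22)) s 57.27 z 0.0924 Fy -1.29 F [ 0.1 -1.3  5.4]
```

Call:
{"op": "arm_command", "data": {
  "motion": [
    [0, [0, -0.01, 0], [0, 0, 0]],
    [0, [0, -0.005, 0], [0, 0, 0]]
  ]
}}

```text
time: 10.35
ee_pos: [0.4873, -0.2979, 0.0924]
tcp_rot: [180.0, -0.0, 17.4]
wrist_force: [1.4, -2.1, 5.4]
opening: 0.0171
```

Call:
{"op": "arm_command", "data": {
  "motion": [
    [0, [0, -0.01, 0], [0, 0, 0]],
    [0, [0, -0.005, 0], [0, 0, 0]]
  ]
}}

```text
time: 10.6
ee_pos: [0.4871, -0.2974, 0.0924]
tcp_rot: [179.9, -0.0, 17.4]
wrist_force: [2.7, -5.6, 5.7]
opening: 0.0173
```

Call:
{"op": "arm_command", "data": {
  "motion": [
    [0, [0, 0, 0], [0, 0, 0]]
  ]
}}

```text
time: 10.72
ee_pos: [0.4871, -0.2974, 0.0924]
tcp_rot: [179.9, -0.0, 17.4]
wrist_force: [2.1, -3.9, 5.5]
opening: 0.0173
```

```bash
python3 -c "
from h import *
look('s9')"
```

```text
t 10.78 bead (array([343.72, 244.37]), np.int32(19)) s 58.65 z 0.0924 Fy -5.27 F [ 3.  -4.6  4.7]
```

Call:
{"op": "arm_command", "data": {
  "motion": [
    [0, [0, -0.005, 0], [0, 0, 0]],
    [0, [0, 0, 0], [0, 0, 0]]
  ]
}}

```text
time: 11.02
ee_pos: [0.4871, -0.2973, 0.0924]
tcp_rot: [179.9, -0.0, 17.4]
wrist_force: [2.6, -5.0, 4.3]
opening: 0.0171
```

```bash
python3 -c "
from h import *
look('s10')"
```

```text
t 11.07 bead (array([343.65, 244.37]), np.int32(20)) s 58.71 z 0.0924 Fy -6.5 F [ 2.4 -6.1  4.1]
```

The slide is tight at s≈58.7 mm: force along y rose from about 2 to 6.5 N and motion stopped. Backing off to about 55.7.

Call:
{"op": "arm_command", "data": {
  "motion": [
    [0, [0, 0.02, 0], [0, 0, 0]],
    [0, [0, 0.02, 0], [0, 0, 0]],
    [0, [0, 0.02, 0], [0, 0, 0]],
    [0, [0, 0, 0], [0, 0, 0]],
    [0, [0, 0, 0], [0, 0, 0]]
  ]
}}

```text
time: 11.7
ee_pos: [0.4878, -0.2996, 0.0924]
tcp_rot: [-180.0, -0.0, 17.4]
wrist_force: [0.3, 0.6, 7.4]
opening: 0.0173
```

```bash
python3 -c "
from h import *
look('s11')"
```

```text
t 11.75 bead (array([343.68, 244.38]), np.int32(19)) s 56.31 z 0.0924 Fy -0.18 F [ 0.5 -0.   6.6]
```

Call:
{"op": "arm_command", "data": {
  "motion": [
    [0, [0, 0.012, 0], [0, 0, 0]],
    [0, [0, 0, 0], [0, 0, 0]],
    [0, [0, 0, 0], [0, 0, 0]]
  ]
}}

```text
time: 12.12
ee_pos: [0.488, -0.3003, 0.0924]
tcp_rot: [-180.0, -0.0, 17.4]
wrist_force: [0.6, 0.8, 7.4]
opening: 0.017
```

```bash
python3 -c "
from h import *
look('s12')"
```

```text
t 12.18 bead (array([343.7 , 244.39]), np.int32(19)) s 55.67 z 0.0924 Fy 1.44 F [-0.4  1.4  7.8]
```

Call:
{"op": "arm_command", "data": {
  "motion": [
    [0.3, [0, 0, 0], [0, 0, 0]],
    [0.6, [0, 0, 0], [0, 0, 0]],
    [0.8, [0, 0, 0], [0, 0, 0]],
    [0.8, [0, 0, 0], [0, 0, 0]],
    [0.8, [0, 0, -0.2], [0, 0, 0]],
    [0.8, [0, 0, -0.4], [0, 0, 0]],
    [0.8, [0, 0, -0.4], [0, 0, 0]],
    [0, [0, 0, -0.2], [0, 0, 0]],
    [0, [-0.4, 0, 0], [0, 0, 0]],
    [0, [-0.5, 0, 0], [0, 0, 0]],
    [0, [-0.4, 0, 0], [0, 0, 0]],
    [0, [0, 0, 0], [0, 0, 0]]
  ]
}}

```text
time: 13.68
ee_pos: [0.4124, -0.3247, 0.1644]
tcp_rot: [180.0, -0.0, 17.3]
wrist_force: [0.4, 0.2, 0.0]
opening: 0.0002
```

```bash
python3 -c "
from h import *
a=look('s13')
cv2.imwrite('pics/s13z.png',cv2.resize(a[130:270,290:400],None,fx=4.2,fy=4.2,interpolation=cv2.INTER_CUBIC))
t=viewer.camera('top');cv2.imwrite('pics/t13z.png',cv2.resize(t[165:265,205:375],None,fx=4.5,fy=4.5,interpolation=cv2.INTER_CUBIC))"
```

```text
t 13.72 bead (array([343.79, 244.43]), np.int32(20)) s 54.89 z 0.1644 Fy 0.27 F [-0.5  0.1 -0.4]
```

View pics/s13z.png

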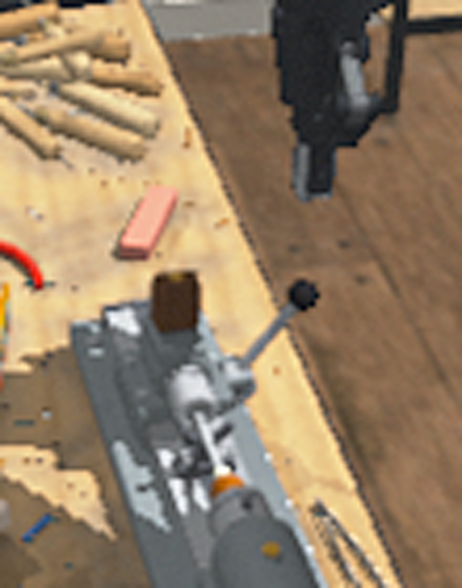

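View pics/t13z.png

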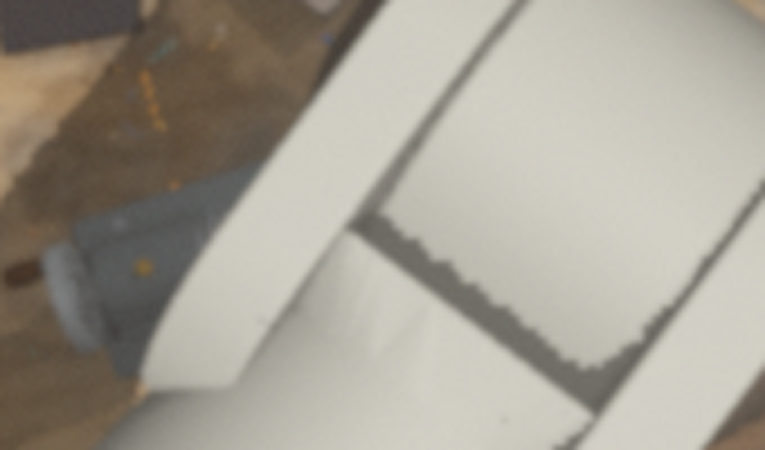

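```bash
python3 -c "
from h import *
p0=plane('side',355.3,188.3,.0945);p=plane('side',362.1,200.2,.0945);print(p0,p,p-p0)
e=bot.get_obs()['ee_pos'];c=viewer.calibration('side');q=np.linalg.inv(c['T'])@np.r_[e,1];print(e,c['fx']*q[0]/q[2]+c['cx'],c['fy']*q[1]/q[2]+c['cy'])
d=p-e;t=np.radians(17.4);print('tool dx,dy',d@[np.cos(t),np.sin(t),0],d@[np.sin(t),-np.cos(t),0])"
```

```text
[ 0.42858648 -0.37446526  0.0945    ] [ 0.41122953 -0.3214356   0.0945    ] [-0.01735696  0.05302966  0.        ]
[ 0.41357467 -0.32433405  0.16423465] 363.0370615353845 175.98671174004568
tool dx,dy -0.0013710763588363837 -0.0034671093611731447
```

Call:
{"op": "arm_command", "data": {
  "motion": [
    [0, [-0.02, -0.04, 0.3], [0, 0, 0]],
    [0, [0, 0, 0.3], [0, 0, 0]],
    [0, [0, 0, 0.2], [0, 0, 0]],
    [0, [0, 0, 0.1], [0, 0, 0]],
    [0, [0, 0, 0], [0, 0, 0]]
  ]
}}

```text
time: 14.4
ee_pos: [0.4116, -0.3221, 0.1098]
tcp_rot: [-180.0, 0.0, 17.4]
wrist_force: [-0.4, -0.7, 0.1]
opening: 0.0002
```

```bash
python3 -c "
from h import *
a=look('s14')
cv2.imwrite('pics/s14z.png',cv2.resize(a[160:270,300:400],None,fx=5,fy=5,interpolation=cv2.INTER_CUBIC))"
```

```text
t 14.45 bead (array([343.79, 244.37]), np.int32(20)) s 57.4 z 0.1103 Fy 0.19 F [-0.2  0.1  0.3]
```

View pics/s14z.png

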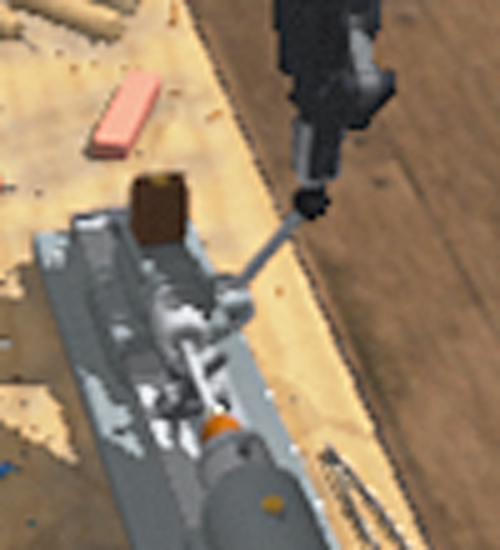

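The fingertips stand directly above the ball, at crop position (313,200). Starting the press along its arc.

Call:
{"op": "arm_command", "data": {
  "motion": [
    [0, [0, 0, 0.08], [0, 0, 0]],
    [0, [-0.06, 0, 0.06], [0, 0, 0]],
    [0, [-0.06, 0, 0.06], [0, 0, 0]],
    [0, [-0.06, 0, 0.065], [0, 0, 0]],
    [0, [-0.06, 0, 0.065], [0, 0, 0]]
  ]
}}

```text
time: 15.08
ee_pos: [0.3974, -0.3271, 0.091]
tcp_rot: [179.9, 0.0, 17.4]
wrist_force: [-1.4, -1.2, 3.7]
opening: 0.0001
```

```bash
python3 -c "
from h import *
a=look('s15')
cv2.imwrite('pics/s15z.png',cv2.resize(a[160:270,300:400],None,fx=5,fy=5,interpolation=cv2.INTER_CUBIC))"
```

```text
t 15.12 bead (array([343.79, 244.35]), np.int32(20)) s 57.22 z 0.0904 Fy -1.72 F [-2.9 -2.7  6.7]
```

View pics/s15z.png

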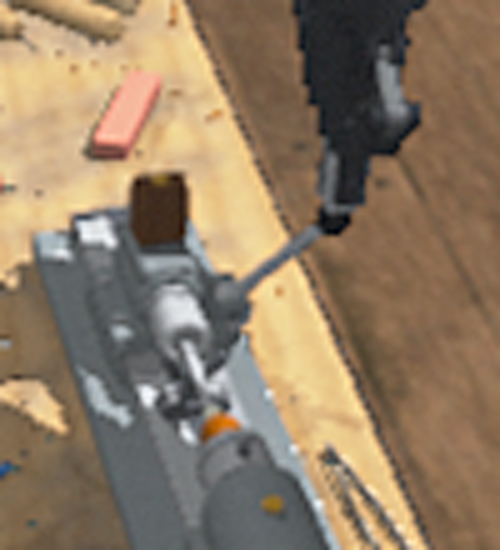

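Call:
{"op": "arm_command", "data": {
  "motion": [
    [0, [-0.05, 0, 0.07], [0, 0, 0]],
    [0, [-0.05, 0, 0.07], [0, 0, 0]],
    [0, [-0.04, 0, 0.08], [0, 0, 0]],
    [0, [-0.04, 0, 0.08], [0, 0, 0]],
    [0, [-0.02, 0, 0.06], [0, 0, 0]]
  ]
}}

```text
time: 15.75
ee_pos: [0.3863, -0.33, 0.0681]
tcp_rot: [-180.0, 0.0, 17.4]
wrist_force: [-2.4, -1.4, 4.0]
opening: 0.0001
```

```bash
python3 -c "
from h import *
a=look('s16')"
```

```text
t 15.8 bead (array([343.78, 244.36]), np.int32(20)) s 57.72 z 0.0678 Fy -0.74 F [-0.6 -1.   2.1]
```

Now to the stop, in small steps while watching the force.

Call:
{"op": "arm_command", "data": {
  "motion": [
    [0, [-0.01, 0, 0.03], [0, 0, 0]],
    [0, [0, 0, 0.02], [0, 0, 0]],
    [0, [0, 0, 0], [0, 0, 0]]
  ]
}}

```text
time: 16.18
ee_pos: [0.386, -0.3302, 0.0655]
tcp_rot: [-180.0, -0.0, 17.4]
wrist_force: [0.3, 0.1, 0.1]
opening: 0.0002
```

Call:
{"op": "arm_command", "data": {
  "motion": [
    [0, [0, 0, 0.02], [0, 0, 0]],
    [0, [0, 0, 0.01], [0, 0, 0]],
    [0, [0, 0, 0], [0, 0, 0]]
  ]
}}

```text
time: 16.55
ee_pos: [0.386, -0.3304, 0.0647]
tcp_rot: [180.0, -0.0, 17.4]
wrist_force: [-2.2, 1.4, 8.1]
opening: 0.0002
```

Call:
{"op": "arm_command", "data": {
  "motion": [
    [0, [0, 0, 0.02], [0, 0, 0]],
    [0, [0, 0, 0], [0, 0, 0]]
  ]
}}

```text
time: 16.8
ee_pos: [0.386, -0.3306, 0.0643]
tcp_rot: [179.9, -0.0, 17.4]
wrist_force: [-4.7, 3.2, 13.9]
opening: -0.0
```

Call:
{"op": "arm_command", "data": {
  "motion": [
    [0, [0, 0, 0.02], [0, 0, 0]],
    [0, [0, 0, 0], [0, 0, 0]]
  ]
}}

```text
time: 17.05
ee_pos: [0.386, -0.3308, 0.064]
tcp_rot: [179.9, -0.0, 17.4]
wrist_force: [-8.0, 4.3, 20.7]
opening: -0.0001
```

```bash
python3 -c "
from h import *
a=look('s17')
cv2.imwrite('pics/s17z.png',cv2.resize(a[160:270,300:400],None,fx=5,fy=5,interpolation=cv2.INTER_CUBIC))"
```

```text
t 17.1 bead (array([343.75, 244.38]), np.int32(19)) s 57.04 z 0.064 Fy 5.78 F [-7.1  3.8 21.7]
```

View pics/s17z.png

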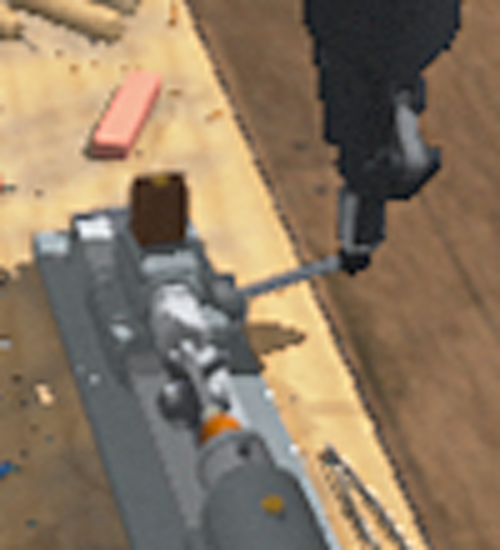

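The lever is hard on its stop (ball at crop (352,260)): 21 N with no more travel, and the height fits 0.25 rad. Lifting off and checking.

Call:
{"op": "arm_command", "data": {
  "motion": [
    [0, [0, 0, -0.05], [0, 0, 0]],
    [0, [0, 0, -0.3], [0, 0, 0]],
    [0, [0, 0, -0.6], [0, 0, 0]],
    [0, [0, 0, -0.8], [0, 0, 0]],
    [0, [-0.5, 0.5, -0.3], [0, 0, 0]],
    [0, [-0.5, 0.8, 0], [0, 0, 0]],
    [0, [-0.5, 0.8, 0], [0, 0, 0]],
    [0, [0, 0.8, 0], [0, 0, 0]],
    [0, [0, 0.8, 0], [0, 0, 0]],
    [0, [0, 0.5, 0], [0, 0, 0]],
    [0, [0, 0, 0], [0, 0, 0]]
  ]
}}

```text
time: 18.48
ee_pos: [0.3756, -0.5991, 0.183]
tcp_rot: [-179.9, 0.0, 17.4]
wrist_force: [0.8, 0.0, 0.3]
opening: 0.0001
```

```bash
python3 -c "
from h import *
a=look('s18');t=viewer.camera('top');cv2.imwrite('pics/t18.png',t)
cv2.imwrite('pics/s18z.png',cv2.resize(a[160:270,300:400],None,fx=5,fy=5,interpolation=cv2.INTER_CUBIC))
cv2.imwrite('pics/t18z.png',cv2.resize(t[165:265,205:375],None,fx=4.5,fy=4.5,interpolation=cv2.INTER_CUBIC))"
```

```text
t 18.52 bead (array([343.91, 244.28]), np.int32(22)) s -194.87 z 0.1838 Fy 0.3 F [-0.   0.3 -0.2]
```

View pics/s18z.png

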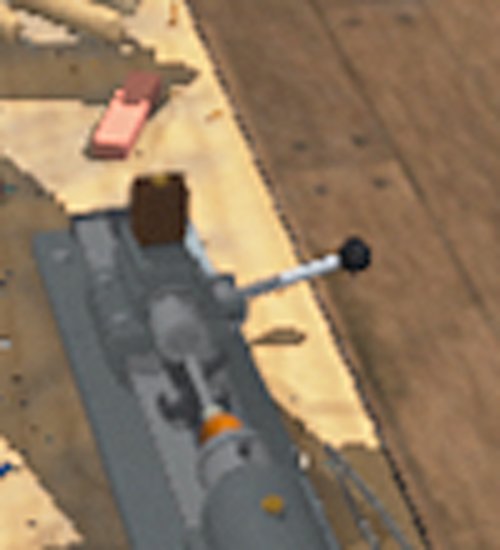

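View pics/t18z.png

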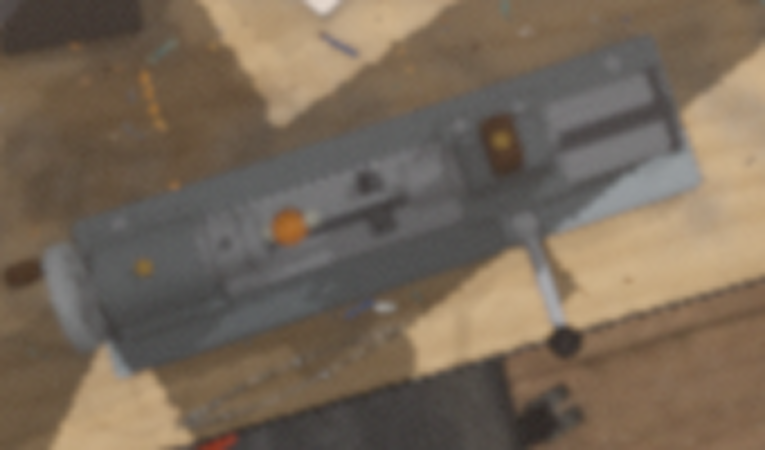

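```bash
python3 -c "
from h import *
t=cv2.imread('pics/t18.png');s=cv2.imread('pics/s18.png')
f=lambda i:(i.max(2)<60).astype(np.uint8)
b=blob(t,f(t),(322,232,338,248));c=blob(s,f(s),(364,204,378,218));print(b,c,tri(b[0],c[0]))
def br(i):
    h=cv2.cvtColor(i,cv2.COLOR_BGR2HSV);return ((h[...,1]>90)&(h[...,2]<110)&(h[...,0]<20)).astype(np.uint8)
for n in ('s13','s14','s17','s18'):
    i=cv2.imread(f'pics/{n}.png');print(n,blob(i,br(i),(324,192,339,210)))
z=lambda u,v:(205+u/4.5,165+v/4.5)
p,q=plane('top',*z(604,107),.119),plane('top',*z(501,143),.119);print(p,q,np.linalg.norm(p-q))
"
```

```text
(array([329.7, 240.5]), array([328, 239,   5,   4,  10], dtype=int32)) (array([370.39285714, 210.92857143]), array([368, 208,   6,   6,  28], dtype=int32)) (array([ 0.38878603, -0.33114843,  0.0551454 ]), np.float64(0.0035607984284969714))
s13 (array([331.3255814 , 201.33333333]), array([326, 195,  11,  14, 129], dtype=int32))
s14 (array([331.32307692, 201.38461538]), array([326, 195,  11,  14, 130], dtype=int32))
s17 (array([331.40625  , 201.4765625]), array([326, 195,  11,  14, 128], dtype=int32))
s18 (array([331.3740458 , 201.38931298]), array([326, 195,  12,  14, 131], dtype=int32))
[ 0.50538508 -0.35402847  0.119     ] [ 0.48813846 -0.30175314  0.119     ] 0.05504684893646099
```

```bash
python3 -c "
from workcell import bot
print(bot.job_done())"
```

```text
the job is handed in; nothing more can be done
None
```

The lathe is set up as asked, and I handed the job in at about 18.5 s of the 48 s allowed. `job_done` gives no verdict.

- **Seating the rod:** I slid the tailstock up in steps of about 1 mm. The cup met the rod at about 38 mm of slide and pushed it home. The slide went tight at 58.7 mm, where the force rose from about 2 N to about 6.5 N and motion stopped.
- **Backing off:** I drew the tailstock back to 55.7 mm, about 3.0 mm by the measured tool position. The bead did not move while backing off, so the rod stayed home.
- **Clamping:** I pressed the lever onto its stop, ending at about 21 N with almost no further travel.

**Last checks, with the arm clear:**
- The ball stands 55 mm high; fully down is 56 mm.
- The wooden grip shifted less than 0.1 pixel during clamping, about 0.2 mm or less.
- The rod is in place, and I never touched the other things on the bench. I did not measure their positions.
- The top view gives 55.0 mm of total slide against 55.7 mm from the arm, within camera accuracy.
- The cameras cannot resolve the 3 mm gap directly, so that figure rests on the arm's measured position.

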